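# Square two heel blocks into the corner of the bench stop

### The job

Line up the two heel blocks for cementing by pushing them along the bench with the fingertips or the outside of the fingers: both must end with the flat face snug against the long rail of the L-shaped wooden stop, closed up into its corner, so that the first touches the short leg and the second touches the first (either block may be first). Only push them: do not take a block between the fingers or lift or tip it, and leave everything else on the bench where it lies.

Things in the scene. Friction and masses are not known exactly. Their poses are not given: they have to be found in the camera images.
- stop: L-shaped stop of pale wood battens screwed to the bench, 22 mm thick, 20 high. Origin: inner corner, at bench height. x points into the long rail, away from the robot; y along the rail, away from the short leg; z up. Rail face: plane x = 0, y from 0 to 270 mm; short leg face: plane y = 0, x from 0 to -62 mm. Blocks belong at x < 0, y > 0
- heel_a: one of two equal tan heel blocks, D-shaped from above, 28 mm high, wide face down: on the bench 48 mm along the flat face, 26 deep from flat face to round side; the top is 42x23. Flat face upright, round side and ends lean in. 0.05 kg, friction about 0.6. Origin: centre of the upper face, 28 above the bench. Axes: x along the flat face, y towards the round side, z down.
- heel_b: one of two equal tan heel blocks, D-shaped from above, 28 mm high, wide face down: on the bench 48 mm along the flat face, 26 deep from flat face to round side; the top is 42x23. Flat face upright, round side and ends lean in. 0.05 kg, friction about 0.6. Origin: centre of the upper face, 28 above the bench. Axes: x along the flat face, y towards the round side, z down.
- heel_a_flat (a point): middle of the flat face of heel_a, 14 mm above the bench and 13 mm from the block's middle; axes as the block's. The block is widest (48) in the 7 mm next to this face. At the start it looks towards the rail, up to 25 degrees askew
- heel_b_flat (a point): middle of the flat face of heel_b, 14 mm above the bench and 13 mm from the block's middle; axes as the block's. The block is widest (48) in the 7 mm next to this face. At the start it looks towards the rail, up to 25 degrees askew
- stone_a: bystander: dark grey rubbing block, 37x53x18 mm, lying in front of and between the two heel blocks; origin: centre of its underside, y along its length
- stone_b: bystander: dark grey waisted rubbing block, 33x59x15 mm, to the right of the short leg; origin: centre of its underside, y along its length
- tape: bystander: roll of masking tape lying flat, 92 mm across, 24 high, to the left; origin: centre of its underside
- tin: bystander: round flat tin, 60 mm across, 25 high, near right; origin: centre of its underside
- pen: bystander: marking pen, 131 mm long, 12 thick, to the left of the heel blocks; origin: middle of its underside, y along it

How it is judged:
At the end, for the whole second after the job is handed in: Both blocks rest on the bench with the middle of the flat face within 5 mm of the rail and within 0.09 rad of parallel to it; along the rail the first block's middle is less than 29 mm from the short leg (touching: 24) and the second's less than 81 mm (touching: 72) (x of each of heel_a_flat, heel_b_flat in the frame of stop above -0.005 m and y of each of heel_a_flat, heel_b_flat in the frame of stop above 0.015 m and angle between the y axis of each of heel_a, heel_b and the x axis of stop, either way round below 0.09 rad and height (world z) of heel_a between 0.024 and 0.032 m and linear speed of each of heel_a, heel_b below 0.01 m/s and height (world z) of heel_b between 0.024 and 0.032 m and ((y of heel_a_flat in the frame of stop below 0.029 m and y of heel_b_flat in the frame of stop below 0.081 m) or (y of heel_b_flat in the frame of stop below 0.029 m and y of heel_a_flat in the frame of stop below 0.081 m))).
It fails at once if a heel block is lifted off the bench (height (world z) of any of heel_a, heel_b above 0.037 m).
It fails at once if a heel block is tipped by more than 0.5 rad ((angle between heel_a's own x axis and vertical below 1.07 rad or angle between heel_a's own x axis and vertical above 2.07 rad) or (angle between heel_a's own y axis and vertical below 1.07 rad or angle between heel_a's own y axis and vertical above 2.07 rad) or (angle between heel_b's own x axis and vertical below 1.07 rad or angle between heel_b's own x axis and vertical above 2.07 rad) or (angle between heel_b's own y axis and vertical below 1.07 rad or angle between heel_b's own y axis and vertical above 2.07 rad)).
It fails at once if a heel block is taken between the fingers ((x of the grasp point in the frame of heel_a between -0.022 and 0.022 m and y of the grasp point in the frame of heel_a between -0.012 and 0.01 m and z of the grasp point in the frame of heel_a above -0.006 m) or (x of the grasp point in the frame of heel_b between -0.022 and 0.022 m and y of the grasp point in the frame of heel_b between -0.012 and 0.01 m and z of the grasp point in the frame of heel_b above -0.006 m)).
It fails at once if another thing on the bench is moved by more than 20 mm (distance of any of stone_a, stone_b, tape, tin, pen from where it was at the start of the episode above 0.02 m).
It also fails if it takes over 58 s, if anything falls off the work surface, if the arm or the gripper's body presses on something with over 40 N, if the wrist force passes 120 N, or if a joint passes its speed limit or range.

### The arm

A 7-joint arm with a two-finger parallel gripper is mounted at the origin on a cart in front of the work surface, level with it; the furniture and walls round the work are solid. World frame = base frame: x ahead of the robot, y to its left, z up, the work surface at z = 0. Lengths are in m, angles in rad, forces in N, time in s.
With the tool pointing down it reaches from about 0.425 to 0.925 m from the base axis. Payload 6.8 kg.
Tool frame: the origin (TCP) lies where the fingers leave the gripper's body, on its centre line; the fingertips stand 73 mm ahead of it and the grasp point (between the pads) lies 54 mm ahead of it; z points along the fingers, y is the line along which they close (so a half turn about z gives the same grasp; the last joint's range is limited). The gripper opens to 85 mm and grips with 20 to 120 N. Pads are 22 mm wide; open, the fingers measure 114 mm over their backs; the gripper's body (76 mm by 85 mm) begins 54 mm behind the grasp point. The pads swing forward as they close: fully open they stand 13 mm farther back than shut.
Start: joints at [-1.45, 0.477, 0.022, 1.555, -0.011, 1.109, -0.083], TCP at [0.153, 0.657, 0.304] pointing down, gripper open.
Joint ranges: [-2.96, 2.96], [-0.34, 2.1], [-1.41, 1.46], [0.24, 2.44], [-1.37, 4.51], [0.17, 1.92], [-2.96, 2.96]. Speed limits (rad/s): [2.39, 2.39, 3.14, 3.14, 3.14, 3.14, 3.14].

### API

Orientations are given as a rotation vector (axis times angle).
In Python, from bench import r gives the robot as it stands.
- The arm moves only by the shell command python3 drive.py 'ROWS' [OPENING] [FORCE]. ROWS is rows parted by semicolons, their numbers by spaces, 1 to 5 of them, each of 6 numbers: dx, dy, dz in m, then a rotation vector rx, ry, rz in rad; each row is the pose to reach, as a shift and turn from the pose commanded when the command began, along the tool's axes at that moment; what a row does not reach only later rows make up. A row lasts 1/10 s, in which the tool goes at most 0.05 m and 0.15 rad, less where a joint would pass 70% of its speed; a pose out of reach is approached as far as the arm can. OPENING is the finger opening in m, set as the command begins (- or left out keeps the last). The fingers move at their own pace and stop on an object; FORCE is the grip in N (left out, the last holds). Time passes only in rows, so rows that do not move let the fingers close. It prints the time, the measured TCP pose, the force, the opening and the grip force at its end.
- r.get_obs(): the state, without advancing time (a new reading comes with each control period).
- r.grab_frame(name): name is "scene" or "top"; returns (picture, depth): 400x640x3 uint8, blue, green, red; 400x640 float32, m along the optical axis (not along the pixel's ray), 0 where there is no reading.
- r.camera_info(name): a dict with "camera_matrix" (3x3 intrinsics, pixels), "k1" (the pictures are not rectified: a ray, as slopes to the right and down, at radius r is drawn at 1 + k1 r^2 times it, then the intrinsics apply), "R" (3x3) and "t" (3): a world point X has camera coordinates R X + t. Camera axes: x right, y down, z forward; pixel columns grow to the right and rows downward; lengths in m; the calibration is good to about 2 mm. A picture is of the moment at which its call begins. camera_info takes no time and is no camera call.
- r.hand_in(): hands the job in; it is judged then, once.
The state is a dict: "clock": time; "joints": joint angles; "qvel": joint speeds; "tau": joint torques, N m; "tcp_pos": TCP position; "orientation": TCP orientation; "contact_force": force on the tool from outside, world axes, zero at the start; "moment": the same for the moment, N m; "grip_width": finger opening in m; "gripper_force": force on a finger pad.
Only numpy, scipy, OpenCV 4.12 (cv2) and the standard library are available. Lean on these libraries where they do the work, as an engineer would, in place of code of your own. Each camera call takes 0.05 s, during which the arm holds its last target. There are 200 camera calls.

## Working session

There is one attempt and no reset: what is moved stays moved. The work goes in short steps, Python scripts to look and compute and a shell command to move; the robot and the scene stay as the last step left them, time stands still between calls to the robot, and variables do not carry over. Pictures are saved under pics/ and viewed, at most 10 in all, crops included, and the job is handed in when it is done.

```bash
ls; mkdir -p pics
python3 - <<'E'
from bench import r
import cv2
for n in("top","scene"):
    im,d=r.grab_frame(n); cv2.imwrite(f"pics/{n}0.png",im)
    c=r.camera_info(n); print(n,c)
print(r.get_obs())
E
```

```text
bench.py
drive.py
pics
top {'camera_matrix': array([[403.71083909,   0.        , 320.96744219],
       [  0.        , 403.71083909, 195.18863788],
       [  0.        ,   0.        ,   1.        ]]), 'k1': -0.06044995057585979, 'R': array([[-0.01807371, -0.9997385 , -0.01400992],
       [-0.99594946,  0.01923606, -0.08783304],
       [ 0.08807957,  0.0123657 , -0.99603669]]), 't': array([0.04934596, 0.56014007, 1.12103419])}
scene {'camera_matrix': array([[362.01914114,   0.        , 321.52691847],
       [  0.        , 362.01914114, 201.02538629],
       [  0.        ,   0.        ,   1.        ]]), 'k1': 0.015004756911530784, 'R': array([[ 0.76634543, -0.64221492, -0.01657345],
       [-0.31048826, -0.34766936, -0.88471637],
       [ 0.56241598,  0.68314421, -0.46583502]]), 't': array([-0.42143354,  0.21910013,  0.68222697])}
{'clock': 0.1, 'joints': array([-1.45009845,  0.47771778,  0.02236756,  1.55634737, -0.01150089,
        1.10930053, -0.08310955]), 'qvel': array([ 2.45962863e-04, -4.60885981e-04, -1.57356146e-03, -2.10689824e-03,
        1.23456395e-03,  1.94485884e-06,  6.47528786e-04]), 'tau': array([ 3.85312771e-03, -5.97754562e+01,  1.61337130e+00, -2.81948036e+01,
        1.28383131e-02,  5.09466045e-03, -2.27526670e-05]), 'tcp_pos': array([0.1530173 , 0.65700339, 0.3030253 ]), 'orientation': array([-3.58623457e-01, -3.12099720e+00,  2.58151812e-03]), 'contact_force': array([ 0.10931754,  0.23918143, -0.39953103]), 'moment': array([0.03685311, 0.02128881, 0.01791594]), 'gripper_force': 0.0, 'grip_width': 0.08527269065085978}
```

View pics/top0.png

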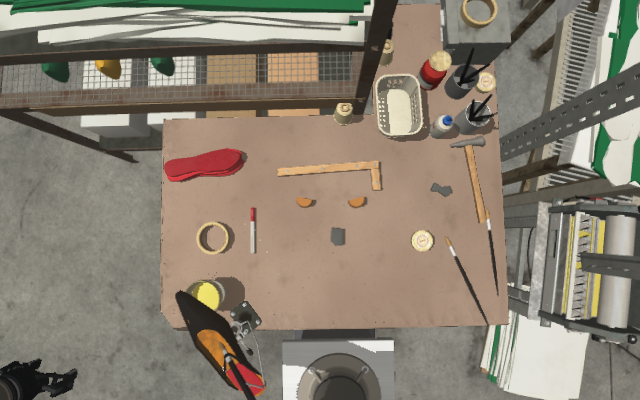

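View pics/scene0.png

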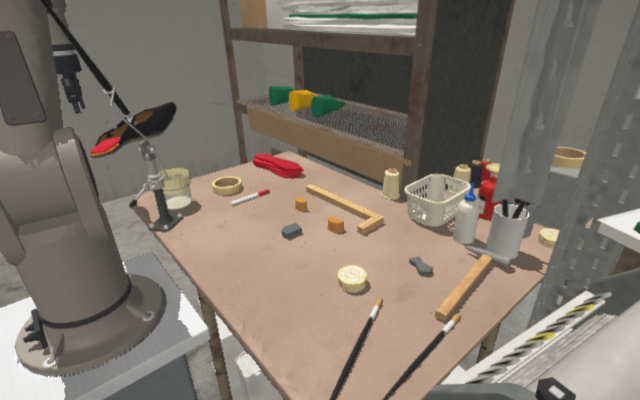

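The top view shows the rail from (278,172) to (380,165) with the short leg down to (377,188). The blocks are at (305,202) and (357,201), stone_a is at (338,236), and the round sides face the robot. The scene view shows the same layout, with blocks at (301,204) and (336,225).

```bash
cat > h.py <<'E'
import numpy as np, cv2
from bench import r
def ray(n,uv,z):
    c=r.camera_info(n); K=c["camera_matrix"]; uv=np.atleast_2d(np.asarray(uv,float))
    d=np.array([c["k1"],0,0,0,0])
    s=cv2.undistortPoints(uv[:,None],K,d)[:,0]
    R,t=c["R"],c["t"]; C=-R.T@t
    D=np.c_[s,np.ones(len(s))]@R
    return C+D*((z-C[2])/D[:,2])[:,None]
def proj(n,X):
    c=r.camera_info(n); X=np.atleast_2d(np.asarray(X,float))
    return cv2.projectPoints(X,cv2.Rodrigues(c["R"])[0],c["t"],c["camera_matrix"],np.array([c["k1"],0,0,0,0.]))[0][:,0]
def crop(im,u0,u1,v0,v1,k,name):
    cv2.imwrite(name,cv2.resize(im[v0:v1,u0:u1],None,fx=k,fy=k,interpolation=cv2.INTER_CUBIC))
E
python3 - <<'E'
from h import *
im=cv2.imread("pics/top0.png"); crop(im,270,400,150,250,6,"pics/c0.png")
hsv=cv2.cvtColor(im,cv2.COLOR_BGR2HSV)
for p in[(305,202),(357,201),(325,168),(376,180),(338,236),(320,215)]: print(p,hsv[p[1],p[0]])
c=r.camera_info("top"); print("C",-c["R"].T@c["t"])
E
```

```text
(305, 202) [ 15 156 199]
(357, 201) [ 15 157 198]
(325, 168) [ 16 115 213]
(376, 180) [ 15 111 210]
(338, 236) [ 26  17 103]
(320, 215) [ 12  70 168]
C [0.46002286 0.02469579 1.16648132]
```

View pics/c0.png

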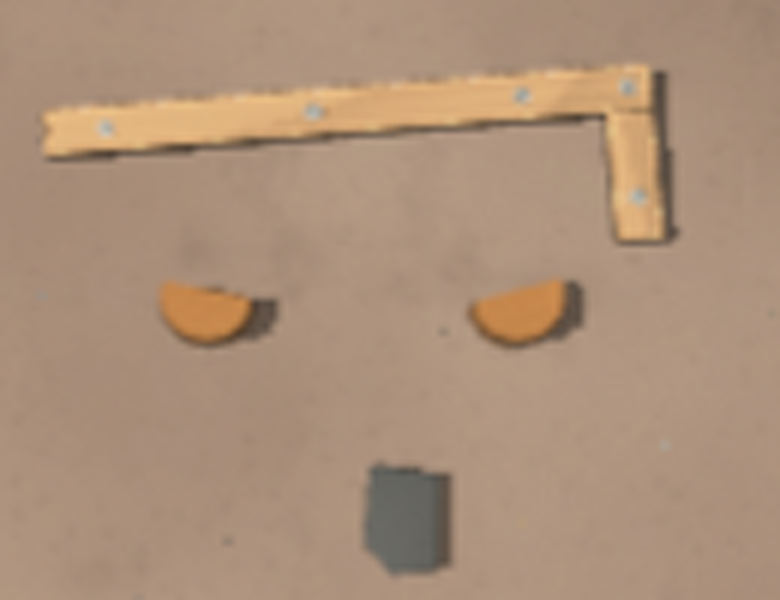

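The crop shows the inner corner at about crop (605,115), which is pixel (371,169). Both blocks have flat faces toward the rail: the left one is tilted right-down and the right one right-up. Next I'll measure them.

```bash
cat >> h.py <<'E'
def cont(im,lo,hi,box,k=8):
    u0,u1,v0,v1=box
    b=cv2.resize(im[v0:v1,u0:u1],None,fx=k,fy=k,interpolation=cv2.INTER_CUBIC)
    m=cv2.inRange(cv2.cvtColor(b,cv2.COLOR_BGR2HSV),lo,hi)
    m=cv2.morphologyEx(m,cv2.MORPH_OPEN,np.ones((k,k),np.uint8))
    cs=cv2.findContours(m,cv2.RETR_EXTERNAL,cv2.CHAIN_APPROX_NONE)[0]
    return [(c[:,0]+.5)/k-.5+[u0,v0] for c in sorted(cs,key=cv2.contourArea,reverse=True) if cv2.contourArea(c)>60*k*k]
def line(P):
    v=cv2.fitLine(P.astype(np.float32),cv2.DIST_HUBER,0,1e-4,1e-4)[:,0]
    return v[2:].astype(float),v[:2].astype(float)
def blocks(im,box):
    """top view -> list of (top-edge middle of flat face xy, yaw of flat normal, left, right)"""
    out=[]
    for c in cont(im,(8,134,60),(22,255,255),box):
        P=ray("top",c,.028)[:,:2]
        a=np.array([1.,0])                      # normal guess: +x
        for _ in range(4):
            t=np.array([-a[1],a[0]]); s=P@t; q=P@a; m=(s.max()+s.min())/2; h=(s.max()-s.min())/2
            F=P[(abs(s-m)<.75*h)&(q>(q.max()+q.min())/2)]
            p,d=line(F); d*=np.sign(d[1]); a=np.array([d[1],-d[0]])
        t=d; s=P@t; m=(s.max()+s.min())/2; q=P@a
        out.append((a*(p@a)+t*m,np.arctan2(a[1],a[0]),s.max()-s.min(),p@a-q.min()))
    return sorted(out,key=lambda o:-o[0][1])
E
python3 - <<'E'
from h import *
im=cv2.imread("pics/top0.png")
c=cont(im,(8,92,150),(22,133,255),(270,400,150,195))
print([len(x) for x in c]); P=ray("top",c[0],.020)[:,:2]
u=c[0]
L=P[(u[:,0]>290)&(u[:,0]<362)]; uu=u[(u[:,0]>290)&(u[:,0]<362)]
mid=np.polyval(np.polyfit(uu[:,0],uu[:,1],1),uu[:,0])
p,d=line(L[uu[:,1]>mid]); pf,_=line(L[uu[:,1]<mid]); d*=np.sign(d[1])
s=(u[:,1]>173)&(u[:,1]<186)&(u[:,0]>365)
Q=P[s]; lf=Q[u[s,0]<375]; rt=Q[u[s,0]>375]
p2,d2=line(lf); d2*=np.sign(d2[0])
X=np.linalg.solve(np.c_[d,-d2],p2-p); corner=p+X[0]*d
a=np.array([d[1],-d[0]])
print("corner",corner,"rail dir",d,"yaw",np.arctan2(a[1],a[0]),"leg yaw",np.arctan2(d2[1],d2[0]),"thick",(pf-p)@a, "leg thick",(lf.mean(0)-rt.mean(0))@d, "len",(P-corner)@d @[0]*0 if 0 else ((P-corner)@d).max())
np.save("stop.npy",np.r_[corner,np.arctan2(a[1],a[0])])
for b in blocks(im,(280,385,185,215)):
    print(b, "stop frame",[(b[0]-corner)@a,(b[0]-corner)@d], "rel yaw deg",np.degrees(b[1]-np.arctan2(a[1],a[0])))
# stones, tape, pen
hsv=cv2.cvtColor(im,cv2.COLOR_BGR2HSV)
for nm,uv,z in[("stoneA",[(332,227),(345,229),(331,241),(344,244)],.018),("tin",[(422,240)],.025),("pen",[(252,208),(253,251)],.012),("tape",[(213,238)],.024),("stoneB",[(432,189),(452,190)],.015)]:
    print(nm,ray("top",uv,z)[:,:2].round(3).tolist())
E
```

```text
[2063]
corner [ 0.6358202  -0.10399545] rail dir [-0.05687869  0.99838108] yaw 0.056909400604218174 leg yaw 0.05365693115042499 thick 0.021912770941567794 leg thick 0.023137207889461966 len 0.268763633400854
(array([0.55299007, 0.08562735]), np.float64(-0.19326169719931865), np.float64(0.04304575502272695), np.float64(0.024066927402984217)) stop frame [np.float64(-0.07191053737513532), np.float64(0.19402709140628793)] rel yaw deg -14.333748060297202
(array([ 0.54949681, -0.05879533]), np.float64(0.24995930986935416), np.float64(0.04452207639449679), np.float64(0.023219961960591118)) stop frame [np.float64(-0.08361271715571475), np.float64(0.0500369068710758)] rel yaw deg 11.060945036275779
stoneA [[0.47, 0.009], [0.464, -0.027], [0.431, 0.013], [0.422, -0.024]]
tin [[0.429, -0.243]]
pen [[0.529, 0.238], [0.406, 0.236]]
tape [[0.445, 0.348]]
stoneB [[0.574, -0.28], [0.57, -0.338]]
```

Run:
```python
from h import *
im,d=r.grab_frame("top"); c=r.camera_info("top"); K=c["camera_matrix"]
v,u=np.mgrid[0:400,0:640]; uv=np.c_[u.ravel(),v.ravel()].astype(float)
s=cv2.undistortPoints(uv[:,None],K,np.array([c["k1"],0,0,0,0]))[:,0]
z=d.ravel(); X=(np.c_[s*z[:,None],z]-c["t"])@c["R"]; X=X[z>0]
print("height map (cm): rows x, cols y")
ys=np.arange(-.5,.75,.06); print("y    ",(ys*100).round().astype(int))
for x in np.arange(0,.96,.06):
    row=[]
    for y in ys:
        m=(abs(X[:,0]-x)<.03)&(abs(X[:,1]-y)<.03); row.append(int(round(100*X[m,2].max())) if m.any() else -99)
    print("%.2f"%x,row)
im,d=r.grab_frame("scene"); c=r.camera_info("scene"); K=c["camera_matrix"]
s=cv2.undistortPoints(uv[:,None],K,np.array([c["k1"],0,0,0,0]))[:,0]
z=d.ravel(); 
X=(np.c_[s*z[:,None],z]-c["t"])@c["R"]
for p in[(47,5),(110,100),(125,120),(165,105),(100,150),(152,160)]: print(p,X[p[1]*640+p[0]].round(3),z[p[1]*640+p[0]])
```

```text
height map (cm): rows x, cols y
y     [-50 -44 -38 -32 -26 -20 -14  -8  -2   4  10  16  22  28  34  40  46  52
  58  64  70]
0.00 [-74, -75, -75, -75, -75, -65, 2, 11, -99, 10, 4, 1, -75, -75, -75, -75, -77, -99, -99, -99, -75]
0.06 [-99, -99, -99, -99, -99, -99, 2, 15, 21, 20, 2, 1, -99, -99, -99, -99, -99, -99, -99, -99, -99]
0.12 [-99, -99, -99, -99, -99, -99, 1, 2, 2, 2, 1, 35, 27, 28, -99, -99, -99, -99, 35, 42, -99]
0.18 [4, 1, 1, 1, 1, 1, 1, 1, 1, 1, 1, 41, 38, 29, 27, 0, 0, -99, 35, 46, 35]
0.24 [4, 1, 1, 1, 1, 1, 1, 1, 1, 1, 1, 25, 29, 30, 30, -99, 1, 1, -99, -99, -99]
0.30 [1, 1, 2, 1, 1, 1, 1, 0, 1, 1, 1, 1, 1, 30, 30, 10, 1, 1, -99, -99, -99]
0.36 [49, 1, 1, 1, 1, 1, 1, 1, 1, 1, 0, 1, 1, 1, 29, 9, 1, 1, -99, -99, -99]
0.42 [50, 1, 1, 1, 3, 3, 1, 1, 2, 2, 1, 1, 1, 3, 3, 3, 1, 1, -99, -99, -99]
0.48 [1, 2, 2, 1, 3, 2, 1, 1, 2, 2, 1, 0, 1, 3, 3, 3, 1, 1, -99, -99, -99]
0.54 [0, 2, 2, 2, 1, 1, 1, 3, 3, 2, 3, 1, 2, 1, 1, 0, 1, 0, -99, -99, -99]
0.60 [1, 2, 2, 2, 2, 1, 2, 2, 1, 2, 2, 2, 1, 1, 1, 3, 3, 1, -99, -99, -99]
0.66 [52, 1, 3, 1, 1, 1, 3, 2, 2, 2, 2, 2, 1, 4, 4, 4, 4, 3, -99, -99, -99]
0.72 [53, 14, 15, 15, 10, 8, 8, 1, 1, 1, 1, 1, 1, 3, 3, 1, 1, 1, -99, -99, -99]
0.78 [0, 15, 18, 14, 10, 2, 8, 59, 58, 58, 58, 58, 58, 13, 57, 57, 57, 57, 57, 13, 13]
0.84 [3, 3, 15, 15, 8, 6, 8, 58, 58, 58, 58, 59, 59, 58, 59, 59, 59, 59, 58, 44, 44]
0.90 [42, 3, 19, 14, 14, 8, 8, 44, 13, 13, 13, 13, 13, 13, 13, 22, 22, 13, 22, 20, 22]
(47, 5) [0.093 0.088 0.516] 0.55471
(110, 100) [ 0.526  2.275 -0.032] 2.5473368
(125, 120) [0.169 0.164 0.311] 0.74466866
(165, 105) [0.3   0.32  0.295] 0.9322715
(100, 150) [0.112 0.182 0.256] 0.7507772
(152, 160) [0.223 0.26  0.182] 0.9005209
```

Run:
```python
from h import *
a=cv2.imread("pics/scene0.png")[0:240,0:240]; b=cv2.imread("pics/top0.png")[280:400,160:420]
a=cv2.resize(a,(480,480),interpolation=cv2.INTER_CUBIC); b=cv2.resize(b,(320,148)); 
cv2.imwrite("pics/c1.png",a); 
b=cv2.resize(cv2.imread("pics/top0.png")[270:400,160:420],None,fx=3,fy=3,interpolation=cv2.INTER_CUBIC); cv2.imwrite("pics/c2.png",b)
print(proj("scene",[.153,.657,.304]),proj("top",[.153,.657,.304]))
_,d=r.grab_frame("scene"); c=r.camera_info("scene")
def P(u,v):
    K=c["camera_matrix"]; z=d[v,u]; s=cv2.undistortPoints(np.array([[[u,v]]],float),K,np.array([c["k1"],0,0,0,0]))[0,0]
    return (c["R"].T@(np.r_[s*z,z]-c["t"])).round(3)
for p in[(10,20),(20,60),(70,60),(75,30),(60,45),(85,70),(105,97),(70,100),(30,150),(90,200)]: print(p,P(*p))
```

```text
[[73.36752697 90.45441717]] [[ 39.05811795 375.79983   ]]
(10, 20) [0.04  0.049 0.497]
(20, 60) [0.033 0.013 0.449]
(70, 60) [0.165 0.624 0.389]
(75, 30) [0.445 2.273 0.411]
(60, 45) [0.154 0.625 0.428]
(85, 70) [0.433 2.282 0.174]
(105, 97) [ 0.502  2.283 -0.01 ]
(70, 100) [0.13  0.587 0.291]
(30, 150) [ 0.005 -0.036  0.339]
(90, 200) [ 0.048 -0.073  0.261]
```

View pics/c1.png

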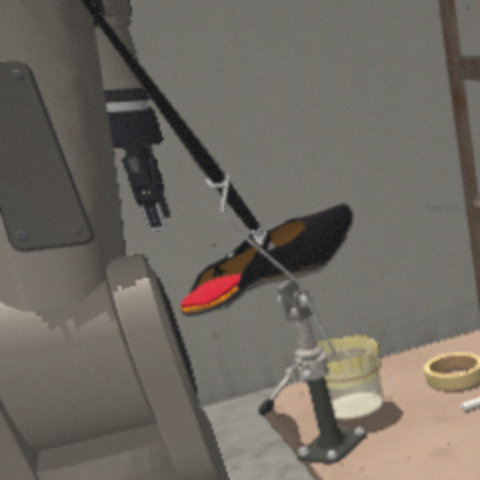

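View pics/c2.png

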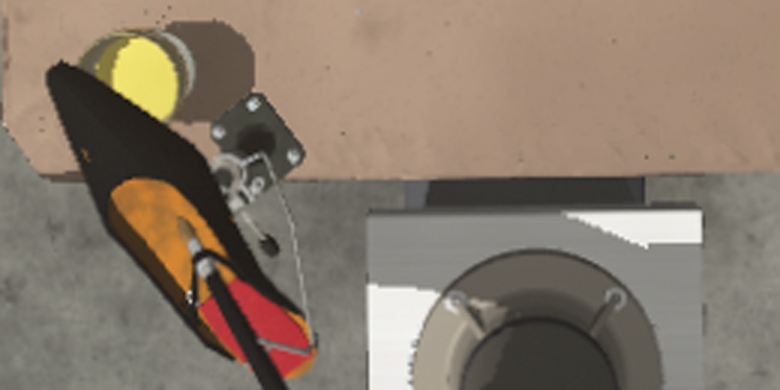

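The crops show a shoe on a stand about 0.3 m high, beside the sweep path. A black rod rises from it (scene (125,120) to (47,0), top (237,370) to (250,398)) toward the robot and leaves both views. I'll measure the rod before moving.

Run:
```python
from h import *
for n,pts in(("scene",[(100,82),(88,65),(75,47),(65,33),(55,20),(47,5),(45,1),(118,106),(112,96)]),("top",[(230,357),(237,370),(243,383),(250,398)])):
    im,d=r.grab_frame(n); c=r.camera_info(n)
    for u,v in pts:
        w=d[max(v-3,0):v+4,u-3:u+4]; g=im[max(v-3,0):v+4,u-3:u+4].max(2)
        i=np.unravel_index(np.argmin(np.where(w>0,w,9)),w.shape); z=w[i]; uv=np.array([[[u-3+i[1],max(v-3,0)+i[0]]]],float)
        s=cv2.undistortPoints(uv,c["camera_matrix"],np.array([c["k1"],0,0,0,0]))[0,0]
        print(n,(u,v),(c["R"].T@(np.r_[s*z,z]-c["t"])).round(3),g[i])
```

```text
scene (100, 82) [0.143 0.165 0.394] 35
scene (88, 65) [0.131 0.143 0.427] 28
scene (75, 47) [0.115 0.124 0.459] 27
scene (65, 33) [0.104 0.109 0.481] 51
scene (55, 20) [0.098 0.097 0.499] 29
scene (47, 5) [0.091 0.084 0.518] 29
scene (45, 1) [0.087 0.082 0.519] 42
scene (118, 106) [0.171 0.202 0.339] 33
scene (112, 96) [0.155 0.165 0.355] 159
top (230, 357) [0.195 0.231 0.314] 99
top (237, 370) [0.179 0.207 0.345] 35
top (243, 383) [0.165 0.189 0.377] 40
top (250, 398) [0.153 0.166 0.407] 35
```

The rod is a brush standing in the shoe, and it slopes toward the robot column (radius 0.30 at z 0.31, 0.12 at z 0.52). The upper arm must be near vertical when it swings past, so I'll raise and retract before turning.

```bash
python3 drive.py '0 0 -0.05 0 0 0; 0 0 -0.1 0 0 0; 0 0 -0.15 0 0 0; 0 -0.03 -0.2 0 0 0; 0 -0.05 -0.24 0 0 0' 0; python3 drive.py '0 -0.05 -0.03 0 0 0; 0 -0.1 -0.05 0 0 0; 0 -0.15 -0.06 0 0 0; 0 -0.16 -0.06 0 0 0' ; python3 -c "
from bench import r;o=r.get_obs();print(o['joints'].round(3),o['orientation'],o['clock'])"
```

```text
clock: 0.85
tcp_pos: [0.1419, 0.6093, 0.5428]
orientation: [0.359, 3.121, -0.0]
contact_force: [0.1, 0.9, 0.0]
grip_width: 0.0124
gripper_force: 0.0
clock: 1.25
tcp_pos: [0.1053, 0.4511, 0.6041]
orientation: [-0.359, -3.121, -0.007]
contact_force: [0.1, 0.7, -0.0]
grip_width: 0.0002
gripper_force: 0.0
[-1.487 -0.026  0.01   1.534  0.     1.629 -0.135] [-0.3586455  -3.12085083 -0.00727518] 1.25
```

```bash
python3 drive.py '-0.045 -0.003 0 0 0 0; -0.09 -0.012 0 0 0 0; -0.132 -0.028 0 0 0 0; -0.175 -0.045 0 0 0 0; -0.215 -0.064 0 0 0 0'; python3 -c "
from bench import r;o=r.get_obs();print(o['joints'].round(3))"; python3 drive.py '-0.038 -0.026 0 0 0 0; -0.074 -0.048 0 0 0 0; -0.097 -0.068 0 0 0 0; -0.117 -0.088 0 0 0 0; -0.154 -0.135 0 0 0 0'; python3 -c "
from bench import r;o=r.get_obs();print(o['joints'].round(3))"
```

```text
clock: 1.75
tcp_pos: [0.3022, 0.3415, 0.6013]
orientation: [0.359, 3.121, 0.001]
contact_force: [0.4, 0.3, 0.1]
grip_width: 0.0002
gripper_force: 0.0
[-1.26  -0.055  0.262  1.565  0.014  1.63   0.343]
clock: 2.25
tcp_pos: [0.4156, 0.1868, 0.6008]
orientation: [-0.351, -3.121, 0.0]
contact_force: [1.4, 0.3, -0.1]
grip_width: -0.0001
gripper_force: 0.0
[-1.081 -0.077  0.485  1.578  0.036  1.633  0.752]
```

```bash
cat > kin.py <<'E'
import numpy as np
from scipy.optimize import least_squares
from scipy.spatial.transform import Rotation as Ro
Q=np.array([[-1.45009845,.47771778,.02236756,1.55634737,-.01150089,1.10930053,-.08310955],[-1.487,-.026,.010,1.534,0,1.629,-.135],[-1.26,-.055,.262,1.565,.014,1.63,.343],[-1.081,-.077,.485,1.578,.036,1.633,.752]])
P=np.array([[.1530,.6570,.3030],[.1053,.4511,.6041],[.3022,.3415,.6013],[.4156,.1868,.6008]])
p0=np.array([.36,.5,.5,.28,0,0,-.03,-.03,0])
def fk(q,p):
    h,L1,L2,L3,ae,aw,bs,be,as_=p
    R=np.eye(3);x=np.array([0,0,h])
    for i,(ax,s,off) in enumerate([("z",-1,(0,bs,0)),("y",1,(as_,0,0)),("z",-1,(0,be,L1)),("y",1,(ae,0,0)),("z",-1,(0,0,L2)),("y",1,(aw,0,0)),("z",-1,(0,0,L3))]):
        R=R@Ro.from_euler(ax,s*q[i]).as_matrix(); x=x+R@np.array(off,float)
    return x,R@Ro.from_euler("z",np.pi/2).as_matrix()
def fit():
    f=lambda p:np.r_[np.concatenate([fk(q,p)[0]-x for q,x in zip(Q,P)])*100,(p-p0)*1]
    s=least_squares(f,p0); return s.x
def jac(q,p):
    x,R=fk(q,p);J=np.zeros((6,7))
    for i in range(7):
        e=q.copy();e[i]+=1e-5;x2,R2=fk(e,p)
        J[:3,i]=(x2-x)/1e-5;J[3:,i]=Ro.from_matrix(R2@R.T).as_rotvec()/1e-5
    return J
def go(q,p,xt,yaw,n=60):
    """move straight to xt, tool-down with tool-y azimuth yaw"""
    x0,R0=fk(q,p); y0=np.arctan2(R0[1,1],R0[0,1])
    for k in range(1,n+1):
        x,R=fk(q,p);t=x0+(xt-x0)*k/n;a=y0+(yaw-y0)*k/n
        Rt=np.array([[np.sin(a),np.cos(a),0],[-np.cos(a),np.sin(a),0],[0,0,-1.]])
        Rt[:,0]=np.cross(Rt[:,1],Rt[:,2])
        q=q+np.linalg.pinv(jac(q,p))@np.r_[t-x,Ro.from_matrix(Rt@R.T).as_rotvec()]
    return q
E
python3 - <<'E'
from kin import *
np.set_printoptions(suppress=True,precision=3)
p=fit();print(p)
for q,x in zip(Q,P): print(fk(q,p)[0]-x, np.degrees(np.arctan2(*fk(q,p)[1][[1,0],1])))
y=np.radians(76.9)
q=go(Q[1],p,P[2],y);print("sim3",q);q=go(Q[2],p,P[3],y);print("sim4",q)
q=Q[3]; print("direct to work",go(go(q,p,np.array([.46,-.06,.5]),y),p,np.array([.48,-.06,.1]),1.63))
# yaw trick
for (r0,z0) in[(.40,.62),(.36,.60),(.45,.70)]:
  for w in(1.5,-1.5):
    az=.42; X=np.array([r0*np.cos(az),r0*np.sin(az),z0])
    a=go(q,p,X,y); b=go(a,p,X,y+w); c=go(b,p,P[3],y+w); d=go(c,p,P[3],y)
    print(r0,z0,w,"ret",a[[0,1,2]],"rot",b[[0,1,2,6]],"end",d[[0,1,2]])
E
```

```text
[ 0.337  0.521  0.473  0.304 -0.021  0.    -0.029 -0.033  0.   ]
[ 0. -0. -0.] 76.89015396988657
[-0. -0.  0.] 76.89098230900841
[ 0. -0. -0.] 76.8080853795154
[-0.  0. -0.] 77.17919319189473
sim3 [-1.271 -0.056  0.272  1.566  0.015  1.63   0.343]
sim4 [-1.09  -0.079  0.493  1.579  0.037  1.632  0.746]
direct to work [-0.468  0.524  0.572  2.201 -0.541  0.554  2.143]
0.4 0.62 1.5 ret [-1.096 -0.195  0.415] rot [-1.358 -0.247  0.597  2.087] end [-1.22  -0.094  0.607]
0.4 0.62 -1.5 ret [-1.096 -0.195  0.415] rot [-0.898 -0.169  0.263 -0.792] end [-0.948 -0.065  0.364]
0.36 0.6 1.5 ret [-1.095 -0.284  0.358] rot [-1.465 -0.377  0.573  1.947] end [-1.328 -0.11   0.698]
0.36 0.6 -1.5 ret [-1.095 -0.284  0.358] rot [-0.813 -0.243  0.163 -0.81 ] end [-0.855 -0.058  0.279]
0.45 0.7 1.5 ret [-1.081 -0.044  0.5  ] rot [-1.134 -0.048  0.548  2.263] end [-1.048 -0.074  0.455]
0.45 0.7 -1.5 ret [-1.081 -0.044  0.5  ] rot [-1.034 -0.04   0.456 -0.731] end [-1.118 -0.082  0.517]
```

```bash
cat >> kin.py <<'E'
A=np.array([.195,.231,.31]);B=np.array([.087,.082,.519]);B=B+(B-A)*.2
ROD=A+(B-A)*np.linspace(0,1,40)[:,None]
def arm(q,p):
    h,L1,L2,L3,ae,aw,bs,be,as_=p
    R1=Ro.from_euler("z",-q[0]).as_matrix();S=np.array([0,0,h])+R1@[0,bs,0]
    R2=R1@Ro.from_euler("y",q[1]).as_matrix();R3=R2@Ro.from_euler("z",-q[2]).as_matrix()
    return S,S+R3@[0,be,L1],fk(q,p)[0]
def clear(q,p):
    S,E,T=arm(q,p);t=np.linspace(0,1,40)[:,None]
    S2=S; pts=S2+(E-S2)*t
    return np.linalg.norm(pts[:,None]-ROD[None],axis=2).min()
def path(q,p,wps,n=40,show=True):
    for xt,yaw in wps:
        cl=9
        x0=fk(q,p)[0];R0=fk(q,p)[1];y0=np.arctan2(R0[1,1],R0[0,1]);y0+=2*np.pi*round((yaw-y0)/2/np.pi) if abs(yaw-y0)>np.pi+.3 else 0
        for k in range(1,6):
            q=go(q,p,x0+(np.array(xt)-x0)*k/5,y0+(yaw-y0)*k/5,10);cl=min(cl,clear(q,p))
        if show:print(np.array(xt).round(2),round(yaw,2),"q",q.round(2),"clear %.3f"%cl,"E",arm(q,p)[1].round(2))
    return q
E
python3 - <<'E'
from kin import *
p=fit();q=Q[3];y=1.342
print([round(clear(a,p),3) for a in Q])
c=lambda r,az,z:[r*np.cos(az),r*np.sin(az),z]
w=y-2.85
print("A");path(q,p,[(c(.36,.42,.6),y),(c(.36,.42,.6),w),(c(.46,-.1,.55),w),([.47,-.06,.1],w),([.57,-.06,.1],w),([.53,.09,.1],w)])
print("B");path(q,p,[(c(.36,.42,.6),y),(c(.36,.42,.6),w),(c(.46,-.1,.6),w),(c(.46,-.8,.6),w),(c(.7,-.8,.5),w),(c(.7,-1.1,.5),w),(c(.46,-.8,.6),w),(c(.46,-.1,.5),w),([.47,-.06,.1],w),([.53,.09,.1],w)])
print("C");path(q,p,[(c(.36,.42,.6),y),(c(.36,.42,.6),w),(c(.46,-.8,.6),w),(c(.46,-.1,.5),w),([.47,-.06,.1],w),([.53,.09,.1],w)])
E
```

```text
[np.float64(0.032), np.float64(0.066), np.float64(0.086), np.float64(0.101)]
A
[0.33 0.15 0.6 ] 1.34 q [-1.09 -0.28  0.36  1.73  0.1   1.68  0.6 ] clear 0.109 E [-0.02 -0.17  0.83]
[0.33 0.15 0.6 ] -1.51 q [-0.6  -0.22  0.    1.71  0.    1.65 -2.1 ] clear 0.140 E [-0.06 -0.12  0.85]
[ 0.46 -0.05  0.55] -1.51 q [-0.42 -0.06  0.37  1.68  0.02  1.52 -1.57] clear 0.118 E [-0.02 -0.07  0.86]
[ 0.47 -0.06  0.1 ] -1.51 q [-0.25  0.46  0.29  2.21 -0.26  0.5  -1.26] clear 0.074 E [ 0.23 -0.01  0.81]
[ 0.57 -0.06  0.1 ] -1.51 q [-0.23  0.58  0.29  1.97 -0.27  0.62 -1.27] clear 0.085 E [0.29 0.   0.78]
[0.53 0.09 0.1 ] -1.51 q [-0.52  0.54  0.3   2.06 -0.28  0.58 -1.54] clear 0.065 E [0.25 0.08 0.79]
B
[0.33 0.15 0.6 ] 1.34 q [-1.09 -0.28  0.36  1.73  0.1   1.68  0.6 ] clear 0.109 E [-0.02 -0.17  0.83]
[0.33 0.15 0.6 ] -1.51 q [-0.6  -0.22  0.    1.71  0.    1.65 -2.1 ] clear 0.140 E [-0.06 -0.12  0.85]
[ 0.46 -0.05  0.6 ] -1.51 q [-0.42 -0.06  0.37  1.57  0.02  1.63 -1.56] clear 0.117 E [-0.01 -0.07  0.86]
[ 0.32 -0.33  0.6 ] -1.51 q [-0.19 -0.11  0.78  1.58  0.08  1.64 -0.92] clear 0.127 E [-
[... 569 characters left out ...]
1 q [-0.49  0.53  0.26  2.06 -0.24  0.58 -1.57] clear 0.068 E [0.26 0.07 0.79]
C
[0.33 0.15 0.6 ] 1.34 q [-1.09 -0.28  0.36  1.73  0.1   1.68  0.6 ] clear 0.109 E [-0.02 -0.17  0.83]
[0.33 0.15 0.6 ] -1.51 q [-0.6  -0.22  0.    1.71  0.    1.65 -2.1 ] clear 0.140 E [-0.06 -0.12  0.85]
[ 0.32 -0.33  0.6 ] -1.51 q [-0.47 -0.19  0.98  1.59  0.16  1.65 -1.  ] clear 0.143 E [-0.09 -0.1   0.84]
[ 0.46 -0.05  0.5 ] -1.51 q [-0.63 -0.07  0.57  1.79  0.04  1.42 -1.58] clear 0.116 E [-0.01 -0.08  0.86]
[ 0.47 -0.06  0.1 ] -1.51 q [-0.36  0.48  0.43  2.22 -0.4   0.52 -1.13] clear 0.061 E [0.23 0.03 0.81]
[0.53 0.09 0.1 ] -1.51 q [-0.63  0.56  0.44  2.07 -0.42  0.6  -1.41] clear 0.054 E [0.25 0.11 0.78]
```

Run:
```python
import kin
from kin import *
kin.ROD=A+(np.array([.087,.082,.519])-A)*np.linspace(0,1,40)[:,None]
p=fit();q=Q[3];y=1.342
print("no ext",[round(clear(a,p),3) for a in Q])
B=np.array([.087,.082,.519]);B=B+(B-A)*.12;kin.ROD=A+(B-A)*np.linspace(0,1,40)[:,None]
c=lambda r,az,z:[r*np.cos(az),r*np.sin(az),z]
w=y-2.85
q=path(q,p,[(c(.35,.42,.6),y),(c(.35,.42,.6),w)])
for nm,cyc in(("D",[(c(.5,.0,.6),w),(c(.5,0,.6),w+2.8),(c(.35,.0,.6),w+2.8),(c(.35,0,.6),w)]),("E",[(c(.6,-.5,.6),w),(c(.6,-.5,.6),w+2.8),(c(.35,-.5,.6),w+2.8),(c(.35,-.5,.6),w)]),("F",[(c(.36,-.5,.6),w),(c(.6,-.5,.6),w),(c(.6,-.5,.6),w+2.8),(c(.35,-.3,.6),w+2.8),(c(.35,-.3,.6),w)])):
    print(nm);path(q,p,cyc+[(c(.5,-.2,.5),w),([.47,-.1,.1],w),([.57,-.06,.1],w),([.51,.09,.1],w)])
```

```text
no ext [np.float64(0.035), np.float64(0.102), np.float64(0.119), np.float64(0.132)]
[0.32 0.14 0.6 ] 1.34 q [-1.09 -0.3   0.34  1.75  0.1   1.68  0.59] clear 0.122 E [-0.02 -0.18  0.83]
[0.32 0.14 0.6 ] -1.51 q [-0.56 -0.24 -0.03  1.73 -0.01  1.66 -2.1 ] clear 0.153 E [-0.07 -0.12  0.84]
D
[0.5 0.  0.6] -1.51 q [-0.39  0.03  0.28  1.48 -0.01  1.62 -1.62] clear 0.115 E [ 0.03 -0.05  0.86]
[0.5 0.  0.6] 1.29 q [-0.33  0.04  0.22  1.48 -0.01  1.62  1.18] clear 0.116 E [ 0.03 -0.05  0.86]
[0.35 0.   0.6 ] 1.29 q [-0.36 -0.26  0.13  1.73  0.03  1.66  1.06] clear 0.125 E [-0.11 -0.11  0.84]
[0.35 0.   0.6 ] -1.51 q [ 0.1  -0.23 -0.21  1.72 -0.05  1.65 -1.61] clear 0.157 E [-0.12 -0.05  0.85]
[ 0.49 -0.1   0.5 ] -1.51 q [ 0.17  0.05 -0.1   1.67  0.01  1.41 -1.44] clear 0.128 E [ 0.02 -0.07  0.86]
[ 0.47 -0.1   0.1 ] -1.51 q [ 0.16  0.45 -0.09  2.17  0.08  0.52 -1.5 ] clear 0.119 E [ 0.22 -0.1   0.8 ]
[ 0.57 -0.06  0.1 ] -1.51 q [ 0.06  0.57 -0.08  1.95  0.08  0.63 -1.58] clear 0.122 E [ 0.28 -0.08  0.78]
[0.51 0.09 0.1 ] -1.51 q [-0.22  0.5  -0.09  2.09  0.08  0.56 -1.88] clear 0.093 E [ 0.
[... 1111 characters left out ...]
.25  0.39  1.26 -0.1   1.65  1.77] clear 0.098 E [ 0.11 -0.07  0.84]
[ 0.33 -0.1   0.6 ] 1.29 q [-0.08 -0.26  0.14  1.74  0.04  1.66  1.36] clear 0.119 E [-0.13 -0.07  0.84]
[ 0.33 -0.1   0.6 ] -1.51 q [ 0.39 -0.23 -0.2   1.72 -0.04  1.65 -1.32] clear 0.156 E [-0.13 -0.02  0.85]
[ 0.49 -0.1   0.5 ] -1.51 q [ 0.32  0.06 -0.26  1.66  0.02  1.42 -1.45] clear 0.131 E [ 0.02 -0.07  0.86]
[ 0.47 -0.1   0.1 ] -1.51 q [ 0.26  0.46 -0.22  2.17  0.19  0.53 -1.61] clear 0.126 E [ 0.21 -0.12  0.8 ]
[ 0.57 -0.06  0.1 ] -1.51 q [ 0.16  0.57 -0.21  1.95  0.19  0.64 -1.68] clear 0.131 E [ 0.27 -0.11  0.77]
[0.51 0.09 0.1 ] -1.51 q [-0.12  0.5  -0.22  2.08  0.19  0.58 -1.98] clear 0.103 E [ 0.26 -0.03  0.79]
```

My fitted kinematics match the arm and its drive. Rotating the tool while folded shifts the elbow clear of the brush, so I'll retract and make the half turn there.

```bash
python3 drive.py '0.035 -0.025 0 0 0 0; 0.07 -0.05 0 0 0 0; 0.083 -0.064 0 0 0 0; 0.083 -0.064 0 0 0 0.1' >/dev/null; for i in 1 2 ; do python3 drive.py '0 0 0 0 0 0.15; 0 0 0 0 0 0.3; 0 0 0 0 0 0.45; 0 0 0 0 0 0.6; 0 0 0 0 0 0.75'|head -2; done; python3 -c "
from bench import r;o=r.get_obs();print(o['joints'].round(3),o['contact_force'])"
python3 drive.py '0 0 0 0 0 0.15; 0 0 0 0 0 0.3; 0 0 0 0 0 0.45; 0 0 0 0 0 0.6; 0 0 0 0 0 0.75'|head -2;  python3 drive.py '0 0 0 0 0 0.15; 0 0 0 0 0 0.3; 0 0 0 0 0 0.45; 0 0 0 0 0 0.5' | head -3
python3 - <<'E'
from kin import *
from bench import r
o=r.get_obs();q=o['joints'];p=fit();print(q.round(3))
x,R=fk(q,p);print(x-o['tcp_pos']);w=np.arctan2(R[1,1],R[0,1]);print("yaw",w)
c=lambda r,az,z:[r*np.cos(az),r*np.sin(az),z]
path(q,p,[([.5,0,.6],w),([.5,0,.6],w+2.8),([.35,0,.6],w+2.8),([.35,0,.6],w),([.49,-.1,.5],w),([.47,-.06,.1],w),([.57,-.06,.1],w),([.51,.09,.1],w)])
Rm=Ro.from_rotvec(o['orientation']).as_matrix();print("tool delta to (.5,0,.6):",Rm.T@(np.array([.5,0,.6])-o['tcp_pos']))
E
```

```text
clock: 3.15
tcp_pos: [0.3204, 0.1419, 0.6013]
clock: 3.65
tcp_pos: [0.3204, 0.1419, 0.6013]
[-0.779 -0.251  0.134  1.725  0.033  1.666 -0.911] [-0.72832821 -0.28428581 -0.23312987]
clock: 4.15
tcp_pos: [0.3203, 0.1419, 0.6013]
clock: 4.55
tcp_pos: [0.3204, 0.1419, 0.6013]
orientation: [-3.14, -0.091, -0.001]
[-0.569 -0.233 -0.02   1.716 -0.005  1.658 -2.102]
[0.00296116 0.00185549 0.0008727 ]
yaw -1.5131701245102398
[0.5 0.  0.6] -1.51 q [-0.4   0.03  0.29  1.48 -0.01  1.62 -1.62] clear 0.101 E [ 0.03 -0.05  0.86]
[0.5 0.  0.6] 1.29 q [-0.34  0.04  0.23  1.48 -0.01  1.62  1.17] clear 0.101 E [ 0.03 -0.05  0.86]
[0.35 0.   0.6 ] 1.29 q [-0.37 -0.26  0.13  1.74  0.03  1.66  1.05] clear 0.112 E [-0.11 -0.11  0.84]
[0.35 0.   0.6 ] -1.51 q [ 0.1  -0.23 -0.2   1.72 -0.05  1.65 -1.62] clear 0.146 E [-0.12 -0.05  0.85]
[ 0.49 -0.1   0.5 ] -1.51 q [ 0.16  0.05 -0.09  1.67  0.01  1.41 -1.44] clear 0.114 E [ 0.02 -0.07  0.86]
[ 0.47 -0.06  0.1 ] -1.51 q [ 0.09  0.44 -0.11  2.19  0.09  0.51 -1.61] clear 0.104 E [ 0.22 -0.08  0.81]
[ 0.57 -0.06  0.1 ] -1.51 q [ 0.07  0.57 -0.1   1.95  0.09  0.63 -1.6 ] clear 0.112 E [ 0.28 -0.08  0.78]
[0.51 0.09 0.1 ] -1.51 q [-0.21  0.5  -0.1   2.09  0.09  0.56 -1.89] clear 0.092 E [ 0.26 -0.01  0.79]
tool delta to (.5,0,.6): [0.17116299 0.15202838 0.00136982]
```

```bash
python3 drive.py '0.034 0.03 0 0 0 0; 0.068 0.06 0 0 0 0; 0.102 0.091 0 0 0 0; 0.137 0.122 0 0 0 0; 0.171 0.152 0 0 0 0'|head -2; for i in 1 2 3; do python3 drive.py '0 0 0 0 0 -0.15; 0 0 0 0 0 -0.3; 0 0 0 0 0 -0.45; 0 0 0 0 0 -0.6; 0 0 0 0 0 -0.75'|head -1; done; python3 drive.py '0 0 0 0 0 -0.15; 0 0 0 0 0 -0.3; 0 0 0 0 0 -0.45; 0 0 0 0 0 -0.55'|head -3; python3 drive.py '0.04 -0.012 0 0 0 0; 0.08 -0.024 0 0 0 0; 0.12 -0.036 0 0 0 0; 0.144 -0.042 0 0 0 0'|head -3;  python3 -c "
from bench import r;o=r.get_obs();print(o['joints'].round(3),o['contact_force'])"
```

```text
clock: 5.05
tcp_pos: [0.5017, -0.0004, 0.6015]
clock: 5.55
clock: 6.05
clock: 6.55
clock: 6.95
tcp_pos: [0.5006, 0.0011, 0.6013]
orientation: [0.428, 3.112, 0.0]
clock: 7.35
tcp_pos: [0.3481, -0.0001, 0.6017]
orientation: [0.437, 3.11, 0.001]
[-0.39  -0.259  0.152  1.728  0.039  1.668  1.052] [0.10649701 0.13453303 0.19041643]
```

```bash
for i in 1 2 3; do python3 drive.py '0 0 0 0 0 0.15; 0 0 0 0 0 0.3; 0 0 0 0 0 0.45; 0 0 0 0 0 0.6; 0 0 0 0 0 0.75'|head -1; done; python3 drive.py '0 0 0 0 0 0.15; 0 0 0 0 0 0.3; 0 0 0 0 0 0.45; 0 0 0 0 0 0.55'|head -3;  python3 - <<'E'
from h import *
from kin import *
o=r.get_obs();q=o['joints'];print(q.round(3),o['tcp_pos'])
im,_=r.grab_frame("top"); cv2.imwrite("pics/t1.png",im)
s=np.load("stop.npy"); a=np.array([np.cos(s[2]),np.sin(s[2])]);t=np.array([-a[1],a[0]])
for b in blocks(im,(280,385,185,215)): print("block",b[0],[(b[0]-s[:2])@a,(b[0]-s[:2])@t],np.degrees(b[1]-s[2]))
Rm=Ro.from_rotvec(o['orientation']).as_matrix();print("tool x az",np.arctan2(Rm[1,0],Rm[0,0]))
# hover before right block: 40 mm behind flat-face+26+11
E
```

```text
clock: 7.85
clock: 8.35
clock: 8.85
clock: 9.25
tcp_pos: [0.3505, 0.0004, 0.6013]
orientation: [3.14, 0.09, 0.001]
[ 0.066 -0.222 -0.183  1.707 -0.04   1.653 -1.63 ] [3.50480700e-01 3.50822597e-04 6.01334537e-01]
block [0.55294634 0.08573596] [np.float64(-0.07194801843629603), np.float64(0.19413801406780187)] -14.125099614025586
block [ 0.54952785 -0.05887134] [np.float64(-0.08358605061490103), np.float64(0.04995925544219462)] 10.969905256152678
tool x az 0.057070084529338656
```

The tool frame now lines up with the stop: x points into the rail and y toward the short leg. I'll move in behind the right block and lower the slightly opened fingers.

```bash
python3 drive.py '0.04 0.02 0.01 0 0 0; 0.08 0.04 0.03 0 0 0; 0.11 0.055 0.06 0 0 0; 0.135 0.07 0.1 0 0 0; 0.139 0.072 0.145 0 0 0' 0.014|head -2; python3 drive.py '0 0 0.05 0 0 0; 0 0 0.1 0 0 0; 0 0 0.15 0 0 0; 0 0 0.2 0 0 0; 0 0 0.25 0 0 0'|head -2; python3 drive.py '0 0 0.045 0 0 0; 0 0 0.08 0 0 0; 0 0 0.105 0 0 0; 0 0 0.12 0 0 0; 0 0 0.125 0 0 0'
cat > st.py <<'E'
from h import *
o=r.get_obs();s=np.load("stop.npy"); a=np.array([np.cos(s[2]),np.sin(s[2])]);t=np.array([-a[1],a[0]])
x=o['tcp_pos'][:2]-s[:2];print("TCP in stop mm",(1e3*np.array([x@a,x@t])).round(1),"z",round(1e3*o['tcp_pos'][2],1),"F",o['contact_force'].round(1),"q",o['joints'].round(2),"w",o['grip_width'],"t",o['clock'])
E
python3 st.py
```

```text
clock: 9.8
tcp_pos: [0.4962, -0.0645, 0.4547]
clock: 10.3
tcp_pos: [0.4939, -0.0627, 0.2048]
clock: 10.8
tcp_pos: [0.4931, -0.0626, 0.0796]
orientation: [-3.14, -0.102, 0.004]
contact_force: [-0.2, 0.5, -0.2]
grip_width: 0.0143
gripper_force: 0.0
TCP in stop mm [-140.1   49.4] z 79.6 F [-0.2  0.5 -0.2] q [ 0.07  0.54 -0.09  2.12  0.1   0.49 -1.6 ] w 0.014256729003225346 t 10.8
```

```bash
python3 drive.py '0.012 0 0 0 0 0; 0.021 0 0 0 0 0; 0.03 0 0 0 0 0; 0.038 0 0 0 0 0; 0.046 0 0 0 0 0' >/dev/null; python3 st.py; python3 drive.py '0.008 0 0 0 0 0; 0.016 0 0 0 0 0; 0.024 0 0 0 0 0; 0.032 0 0 0 0 0; 0.038 0 0 0 0 0'>/dev/null; python3 st.py;  python3 - <<'E'
from h import *
im,_=r.grab_frame("scene"); crop(im,260,420,160,280,5,"pics/s2.png")
E
```

```text
TCP in stop mm [-92.2  49.5] z 81.8 F [-0.5 -0.3  0.7] q [ 0.07  0.58 -0.09  2.02  0.09  0.55 -1.6 ] w 0.01399815333034711 t 11.3
TCP in stop mm [-54.5  49.8] z 81.2 F [-1.2  0.6  0.5] q [ 0.06  0.62 -0.09  1.93  0.09  0.6  -1.6 ] w 0.0138569794492472 t 11.8
```

View pics/s2.png

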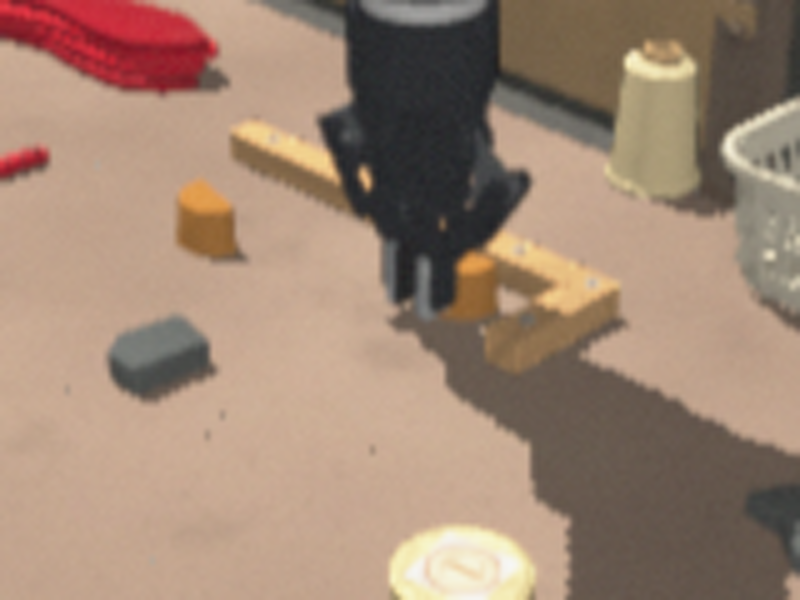

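The crop shows the fork (430,290) pushing the right block upright toward the rail, with nothing else disturbed. Next I'll seat it.

```bash
python3 drive.py '0.006 0 0.002 0 0 0; 0.012 0 0.002 0 0 0; 0.017 0 0.002 0 0 0; 0.02 0 0.002 0 0 0; 0.022 0 0.002 0 0 0' >/dev/null; python3 st.py; python3 drive.py '0.001 0 0 0 0 0; 0.002 0 0 0 0 0; 0.002 0 0 0 0 0'>/dev/null; python3 st.py
```

```text
TCP in stop mm [-33.2  50. ] z 79.1 F [-0.6  0.3 -0.6] q [ 0.05  0.65 -0.09  1.87  0.09  0.62 -1.59] w 0.014364703444469475 t 12.35
TCP in stop mm [-32.7  50. ] z 78.8 F [-4.5  1.2  2.1] q [ 0.05  0.65 -0.09  1.87  0.09  0.63 -1.59] w 0.013686734674312095 t 12.65
```

```bash
python3 drive.py '0.002 0 0 0 0 0; 0.002 0 0 0 0 0; -0.012 0 0 0 0 0; -0.028 0 0 0 0 0; -0.028 -0.02 0 0 0 0' >/dev/null; python3 drive.py '0 -0.01 0 0 0 0.15; 0 -0.02 0 0 0 0.3; 0 -0.02 0 0 0 0.45; 0 -0.02 0 0 0 0.6; 0 -0.02 0 0 0 0.7' > /dev/null; python3 st.py
cat > look.py <<'E'
import sys
from h import *
im,_=r.grab_frame("top"); cv2.imwrite("pics/last.png",im)
s=np.load("stop.npy"); a=np.array([np.cos(s[2]),np.sin(s[2])]);t=np.array([-a[1],a[0]])
for b in blocks(im,(275,385,160,215)): print("block mm",(1e3*np.array([(b[0]-s[:2])@a,(b[0]-s[:2])@t])).round(1),"deg",round(np.degrees(b[1]-s[2]),1),"w,d",(1e3*np.array(b[2:])).round(1))
E
python3 look.py
```

```text
TCP in stop mm [-58.8  89.8] z 79.6 F [-0.4  0.1  0.2] q [-0.15  0.62  0.1   1.96 -0.1   0.57 -2.2 ] w 0.013668779222051751 t 13.65
block mm [-72.  194.1] deg -14.1 w,d [43.1 23.9]
```

```bash
python3 drive.py '0.012 -0.004 0 0 0 0; 0.022 -0.007 0 0 0 0; 0.03 -0.008 0 0 0 0; 0.036 -0.008 0 0 0 0' >/dev/null; python3 st.py;  python3 drive.py '0.003 0.004 0 0 0 0; 0.007 0.008 0 0 0 0; 0.01 0.012 0 0 0 0; 0.0135 0.0155 0 0 0 0; 0.016 0.018 0 0 0 0' >/dev/null; python3 st.py
```

```text
TCP in stop mm [-25.5  72. ] z 79.3 F [-0.3  0.9  0.2] q [-0.12  0.65  0.1   1.87 -0.1   0.62 -2.17] w 0.013856801359903219 t 14.1
TCP in stop mm [-26.2  48.1] z 79.2 F [-0.4  0.5 -0.3] q [-0.08  0.66  0.1   1.87 -0.1   0.62 -2.13] w 0.013888367525994282 t 14.6
```

```bash
python3 drive.py '0.0015 0.0015 0 0 0 0; 0.003 0.003 0 0 0 0' >/dev/null; python3 st.py|cut -c1-75;  python3 drive.py '0.0015 0.0015 0 0 0 0; 0.003 0.003 0 0 0 0' >/dev/null; python3 st.py|cut -c1-75; python3 -c "
from h import *
im,_=r.grab_frame('scene'); crop(im,300,400,180,255,8,'pics/s3.png')"
```

```text
TCP in stop mm [-25.6  44.5] z 79.2 F [-0.3  1.3 -0.1] q [-0.07  0.66  0.1 
TCP in stop mm [-25.5  42.7] z 79.0 F [-2.9  8.7  3.4] q [-0.07  0.66  0.09
```

View pics/s3.png

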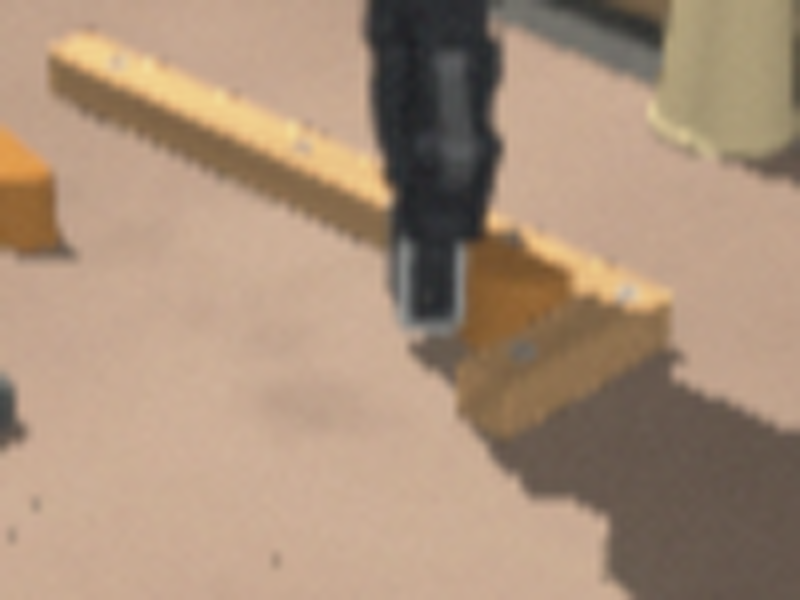

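Seen in the scene crop, the block (520,280) is against the short leg and close to the rail. I'll retreat and go round behind the left block, checking the first block on the way.

```bash
python3 drive.py '-0.02 0 0 0 0 0; -0.04 0 0 0 0 0; -0.072 0.019 0 0 0 0; -0.104 0.0385 0 0 0 0' >/dev/null; python3 drive.py '-0.0165 -0.0165 0 0 0 -0.14; -0.033 -0.033 0 0 0 -0.28; -0.05 -0.05 0 0 0 -0.42; -0.066 -0.066 0 0 0 -0.56; -0.082 -0.082 0 0 0 -0.7' > /dev/null; python3 drive.py '0 0 0 0 0 0' >/dev/null; python3 st.py; python3 look.py
```

```text
TCP in stop mm [-140.2  196.1] z 79.4 F [ 0.1 -0.9  0.2] q [-0.23  0.53 -0.08  2.14  0.09  0.48 -1.88] w 0.013989391347272033 t 16.05
block mm [-1.3 23.4] deg 2.2 w,d [45.5 25.8]
```

```bash
python3 drive.py '0.012 0 0 0 0 0; 0.022 0 0 0 0 0; 0.031 0 0 0 0 0; 0.039 0 0 0 0 0; 0.047 0 0 0 0 0' >/dev/null; python3 drive.py '0.008 0 0 0 0 0; 0.016 0 0 0 0 0; 0.024 0 0 0 0 0; 0.032 0 0 0 0 0; 0.038 0 0 0 0 0'>/dev/null; python3 st.py|cut -c1-75; python3 drive.py '0.006 0 0.001 0 0 0; 0.012 0 0.001 0 0 0; 0.017 0 0.001 0 0 0; 0.02 0 0.001 0 0 0; 0.022 0 0.001 0 0 0' >/dev/null; python3 drive.py '0.001 0 0 0 0 0; 0.003 0 0 0 0 0; 0.003 0 0 0 0 0'>/dev/null; python3 st.py
```

```text
TCP in stop mm [-54.5 193.3] z 79.2 F [-0.5 -0.5 -0.1] q [-0.2   0.62 -0.08
TCP in stop mm [-32.6 192.7] z 77.4 F [-6.5 -2.7  3.2] q [-0.19  0.65 -0.08  1.88  0.08  0.62 -1.83] w 0.013833948371399112 t 17.9
```

```bash
python3 drive.py '0 0 -0.001 0 0 0; -0.012 0 -0.002 0 0 0; -0.028 0 -0.002 0 0 0; -0.028 -0.02 -0.002 0 0 0' >/dev/null; python3 drive.py '0 -0.01 0 0 0 0.15; 0 -0.02 0 0 0 0.3; 0 -0.02 0 0 0 0.45; 0 -0.02 0 0 0 0.6; 0 -0.02 0 0 0 0.7' > /dev/null; python3 st.py; python3 look.py; python3 -c "
from h import *
im,_=r.grab_frame('scene'); crop(im,270,400,165,255,6,'pics/s4.png')"
```

```text
TCP in stop mm [-58.1 233.9] z 80.7 F [-0.3  0.4  0.1] q [-0.41  0.62  0.11  1.95 -0.11  0.58 -2.44] w 0.014280201560243762 t 18.8
block mm [ -1.4 186.8] deg 0.4 w,d [34.  25.2]
block mm [-1.3 23.4] deg 2.0 w,d [45.5 25.8]
```

View pics/s4.png

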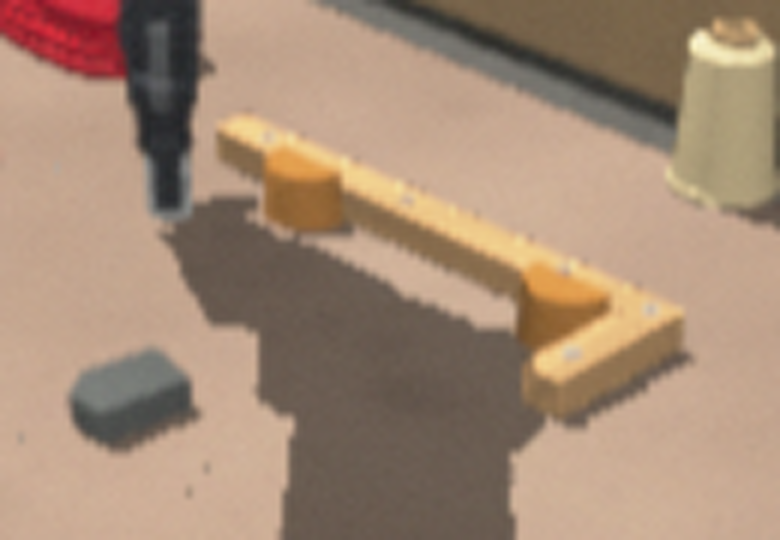

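The scene crop shows both blocks flat on the rail: the left at (303,190) and the right at (563,305), in the corner. Now I'll slide the left block along the rail.

```bash
python3 drive.py '0.012 -0.004 0.001 0 0 0; 0.022 -0.006 0.001 0 0 0; 0.031 -0.006 0.001 0 0 0; 0.038 -0.006 0.001 0 0 0' >/dev/null; python3 st.py|cut -c1-75; for i in 1 2; do python3 drive.py '0.0052 0.006 0 0 0 0; 0.0104 0.0121 0 0 0 0; 0.0156 0.0181 0 0 0 0; 0.0208 0.0242 0 0 0 0; 0.0261 0.0302 0 0 0 0' >/dev/null; python3 st.py|cut -c1-75; done; python3 look.py
```

```text
TCP in stop mm [-25.  212.6] z 79.2 F [-13.5   7.9   8.7] q [-0.36  0.66  0
TCP in stop mm [-25.4 173.2] z 79.1 F [-3.8  3.1  3.5] q [-0.29  0.65  0.1 
TCP in stop mm [-25.2 134. ] z 79.0 F [-5.9  5.   4.8] q [-0.22  0.65  0.1 
block mm [-1.8 23.5] deg 2.3 w,d [44.4 25.3]
```

```bash
python3 drive.py '0.0052 0.006 0 0 0 0; 0.0104 0.0121 0 0 0 0; 0.0156 0.0181 0 0 0 0; 0.0195 0.0226 0 0 0 0; 0.0227 0.0262 0 0 0 0' >/dev/null; python3 st.py|cut -c1-75; python3 drive.py '0.002 0.0023 0 0 0 0; 0.0033 0.0038 0 0 0 0; 0.0045 0.0052 0 0 0 0' >/dev/null; python3 st.py|cut -c1-75; python3 drive.py '0.001 0.0012 0 0 0 0; 0.002 0.0023 0 0 0 0' >/dev/null; python3 st.py|cut -c1-75
```

```text
TCP in stop mm [-25.1  99.9] z 79.0 F [-8.2  6.8  6.6] q [-0.16  0.65  0.09
TCP in stop mm [-25.1  93.7] z 79.0 F [-8.4  7.9  6.3] q [-0.15  0.65  0.09
TCP in stop mm [-25.   90.8] z 79.0 F [-7.3  7.5  6.8] q [-0.15  0.65  0.09
```

```bash
python3 drive.py '0.001 0.0012 0 0 0 0; 0.002 0.0023 0 0 0 0' >/dev/null; python3 st.py|cut -c1-75;python3 drive.py '0.0005 0.0015 0 0 0 0; 0.0005 0.0015 0 0 0 0' >/dev/null; python3 st.py|cut -c1-75
```

```text
TCP in stop mm [-25.   89.6] z 79.0 F [-8.9 13.4  9.6] q [-0.14  0.65  0.09
TCP in stop mm [-25.1  89.2] z 79.0 F [-8.3 13.8  6.8] q [-0.14  0.65  0.09
```

Force along the rail has risen, so the blocks are touching. I'll back away and look from clear of the camera.

```bash
python3 drive.py '-0.015 0 0 0 0 0; -0.035 0 0 0 0 0; -0.06 0 0 0 0 0; -0.09 0.02 0 0 0 0; -0.12 0.03 0 0 0 0' >/dev/null; python3 drive.py '0 -0.04 -0.02 0 0 0; 0 -0.08 -0.04 0 0 0; 0 -0.08 -0.05 0 0 0' >/dev/null; python3 st.py; python3 look.py
python3 - <<'E'
from h import *
im=cv2.imread("pics/last.png"); a=cv2.resize(im[150:255,265:445],None,fx=4,fy=4,interpolation=cv2.INTER_CUBIC)
cv2.imwrite("pics/f1.png",a)
E
```

```text
TCP in stop mm [-79.1 204.1] z 131.7 F [ 0.8 -0.4  0.5] q [-0.38  0.51  0.12  1.99 -0.1   0.64 -2.4 ] w 0.014167399804868369 t 22.55
block mm [-1.5 46.4] deg 0.9 w,d [91.6 26. ]
```

View pics/f1.png

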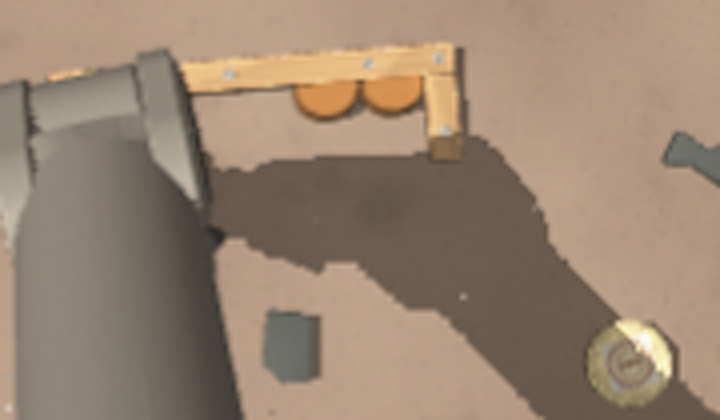

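Both blocks sit side by side on the rail, at crop (328,98) and (392,92), in the corner. The stones and tin are undisturbed. A last check fits each flat edge separately.

Run:
```python
from h import *
im=cv2.imread("pics/last.png"); s=np.load("stop.npy"); a=np.array([np.cos(s[2]),np.sin(s[2])]);t=np.array([-a[1],a[0]])
for S in(128,134,142):
    c=cont(im,(8,S,60),(22,255,255),(275,385,160,190))[0]; P=ray("top",c,.028)[:,:2]-s[:2]; X,Y=P@a*1e3,P@t*1e3
    for lo,hi in((6,42),(54,90)):
        m=(Y>lo)&(Y<hi)&(X>-12); k=np.polyfit(Y[m],X[m],1); n=(Y>lo-6)&(Y<hi+6)&(X<-12); j=np.argmin(X[n])
        print(S,"edge x %.1f"%np.polyval(k,(lo+hi)/2),"deg %.1f"%np.degrees(np.arctan(-k[0])),"round x %.1f"%X[n].min(),"apex y %.1f"%np.median(Y[n][X[n]<X[n].min()+2]))
    print("extent",Y.min().round(1),Y.max().round(1))
```

```text
128 edge x -0.8 deg 2.3 round x -27.5 apex y 25.1
128 edge x -1.1 deg 1.9 round x -27.2 apex y 70.6
extent 0.2 92.4
134 edge x -1.3 deg 2.2 round x -27.2 apex y 24.7
134 edge x -1.6 deg 1.6 round x -26.9 apex y 70.9
extent 0.5 92.1
142 edge x -2.0 deg 1.9 round x -26.8 apex y 23.7
142 edge x -2.2 deg 1.1 round x -26.5 apex y 70.7
extent 1.2 91.7
```

```bash
python3 -c "
from bench import r
print(r.hand_in())"
```

```text
the job is handed in; nothing more can be done
None
```

I pushed both heel blocks into the corner and handed the job in after about 23 s of the 58 s; no verdict came back. By the last camera check, both flat faces are about 1–2 mm from the rail and about 2° from parallel, with their middles about 24 mm and 71 mm from the short leg, and no bystander I could see had moved.

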